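# Put the spare lamp on its warm-up stand and test the safety switch

## Robot

A 6-joint arm with a two-finger parallel gripper is mounted at the origin on the work surface. World frame = base frame: x ahead of the robot, y to its left, z up, the work surface at z = 0. Lengths are in m, angles in rad, forces in N, time in s.
With the tool pointing down it reaches from about 0.25 to 0.725 m from the base axis. Payload 4 kg.
Tool frame: the origin (TCP) lies at the very end of the fingers, on their centre line; the grasp point (between the pads) lies 19 mm behind it; z points along the fingers, y is the line along which they close (so a half turn about z gives the same grasp; the last joint's range is limited). The gripper opens to 85 mm and grips with 20 to 120 N. Pads are 22 mm wide; open, the fingers measure 114 mm over their backs; the gripper's body (76 mm by 85 mm) begins 54 mm behind the grasp point. The pads swing forward as they close: fully open they stand 13 mm farther back than shut.
Start: joints at [1.109, 0.241, 0.005, 1.335, 0, 1.571], TCP at [0.223, 0.448, 0.231] pointing down, gripper open.
Joint ranges: [-2.72, 2.72], [-1.05, 1.87], [-1.09, 1.28], [-1.99, 2.15], [-1.42, 1.44], [-3.14, 3.14]. Speed limits (rad/s): [2.79, 2.79, 3.14, 3.14, 3.14, 3.14].

## Interface

Orientations are given as a unit quaternion [x, y, z, w].
In Python, from workcell import monitor, viewer, job gives the robot as it stands.
- The arm moves only by the tool arm_command, never from a script. Its argument "increments" is a list of rows, each an object of numbers: "dx", "dy", "dz": the shift along the tool's x, y, z in cm; "wx", "wy", "wz": the turn, a rotation vector about the tool's x, y, z in rad; "grip": the finger opening in cm, from 0 to 8.54. In form: [{"dx": .., "dy": .., "dz": .., "wx": .., "wy": .., "wz": .., "grip": ..}, ...]. A call has 1 to 10 rows; each row is the pose to reach, as a shift and turn from the pose commanded when the call began, along the tool's axes at that moment; what a row does not reach only later rows make up. A row lasts 1/10 s, in which the tool goes at most 50 mm and 8.59 degrees, less where a joint would pass 70% of its speed; a pose out of reach is approached as far as the arm can. A call with a gripper value outside its range is refused whole. The fingers move at their own pace and stop on an object; the grip force is fixed at half the most. Time passes only in rows, so rows that repeat a pose let the fingers close. It gives the time, the measured TCP pose, the force, the opening and the grip force at its end, in the units of the state.
- monitor.get_obs(): the state, without advancing time (a new reading comes with each control period).
- viewer.camera(name): name is "scene" or "top" or "wrist"; returns (picture, depth): 400x640x3 uint8, red, green, blue; 400x640 float32, m along the optical axis (not along the pixel's ray), 0 where there is no reading.
- viewer.get_calibration(name): a dict with "fovy" (degrees; the focal length in pixels is half the picture's height over the tangent of half this angle, whatever the lens; pixels are square), "cx", "cy" (the principal point, pixels), "view" (4x4, takes a point from world to camera coordinates). Camera axes: x right, y up, looking along -z (the intrinsics and any distortion apply to the point x, -y, -z); pixel columns grow to the right and rows downward; lengths in m; the calibration is good to about 2 mm. A picture is of the moment at which its call begins: read the wrist's pose just before it. get_calibration takes no time and is no camera call; for the wrist camera it gives the pose at the moment of the call.
- job.job_done(): hands the job in; it is judged then, once.
The state is a dict: "clock": time; "joint_pos": joint angles; "joint_vel": joint speeds; "tau": joint torques, N m; "eef_pos": TCP position; "tool_rot": TCP orientation; "ft_force": force on the tool from outside, world axes, zero at the start; "ft_torque": the same for the moment, N m; "grip_width": finger opening in m; "grasp_force": force on a finger pad.
Only numpy, scipy, OpenCV 4.12 (cv2) and the standard library are available. Lean on these libraries where they do the work, as an engineer would, in place of code of your own. Each camera call takes 0.05 s, during which the arm holds its last target. There are 200 camera calls.

## Task

Gently lay the glass lamp on the two thin saddles of the raised warm-up stand, centred lengthwise, its thick base end towards the stand's terminal block, and let go. Then check the safety switch: press the test button on the white box right in so that the lever drops, and afterwards lift the lever back up until it stays up. Do not drop the lamp, and leave the bottles, beaker and screwdriver where they are.

Things in the scene. Friction and masses are not known exactly. Their poses are not given: they have to be found in the camera images.
- lamp: Glass tube lamp, 34 mm diameter, 0.14 kg, lying along its x. Origin on the tube's axis at the middle of the paper sleeve (44 mm long): grip across the tube here. Glass from x = -50 to +60 mm, then a narrower window tip to +72 mm; thick black base (38 mm diameter) from x = -50 to -78 mm, then 8 mm pins. It may roll about its axis: only its x axis matters.
- lamp_base (a point): Centre of the flat rear end of the lamp's black base, on the tube's axis, 78 mm from the lamp's origin.
- stand: Fixed stand. Origin at bench height under the middle of the saddles; x = the way the lamp lies. Foot plate x = -135 to 60 mm, 90 wide, 12 thick. Two upright saddles at x = -32 and +32 mm, 8 mm thick along x, 56 mm free between them, topped by a 90-degree V, 32 mm wide at its mouth, tips 122 mm high. Terminal block with a dark disc: x = -105 to -130 mm, 50 wide, 130 tall.
- stand_seat (a point): Where the lamp's origin must come to rest: on the axis of the seated tube, midway between the saddles, 130 mm above the bench. The lamp's x axis lies along the stand's x axis, so the lamp's base is at the terminal block's end.
- rest: Low fixed grey plastic rest in which the lamp waits, its axis 45 mm above the bench, along the rest's x. Floor plate 150 x 80 mm, 6 mm thick; two low V blocks at x = +40 and -36 mm, 12 mm thick along x (64 mm free between them). Origin under its middle, at bench height.
- switch_box: White steel safety switch box, fixed in each run, 90 mm along x and 140 mm along y. Its -y half is 60 mm tall and carries the lever; its +y half is 90 mm tall and carries the test button. Origin under its centre; its front faces -x.
- lever (a joint): Lever angle: 0 = up (on), leaning back 0.25 rad past upright on its stop, where its weight keeps it; 1.79 = dropped, level, pointing out over the box's front (-x). It turns freely about an axis along the box's y: above 0.25 rad it falls forward, below that back to its stop. Lifting takes under 1 N; it cannot be pushed past 0.
- lever_grip (a point): Centre of the lever's grey handle, 65 mm from the pivot: 16 mm wide along the box's y, 14 mm thick and 34 mm long along the lever. Pinch it across its 16 mm width from above. When dropped it stands out 45 mm in front of the box, about 77 mm above the bench.
- lever_pivot (a point): The lever's axis, at x = -25, y = -28 mm of the box and 75 mm above the bench. A cheek plate 8 mm thick stands 26 mm to its -y side, up to 90 mm above the bench; the box's tall half begins 28 mm to its +y side.
- test_button (a joint): Push button's travel: 0 = out, 0.007 m = fully in. It springs back; fully in takes 5 N. The lever is tripped only when the button is pressed about 5 mm or more.
- button_top (a point): Centre of the top of the black round test button, 24 mm in diameter, on the tall half of the box, 104 mm above the bench when out. It is pressed straight down and stands 10 mm above its collar. It is 68 mm along the box's y from the lever.
- bottle0: White capped plastic bottle, 40 mm in diameter, 90 mm tall; loose bystander, to be left alone. Origin on the bench under its middle.
- bottle1: White capped plastic bottle like bottle0; loose bystander, to be left alone. Origin on the bench under its middle.
- bottle2: White capped plastic bottle like bottle0; loose bystander, to be left alone. Origin on the bench under its middle.
- beaker: Glass beaker, 68 mm in diameter, 85 mm tall; loose bystander, to be left alone. Origin on the bench under its middle.
- screwdriver: Screwdriver, 170 mm long, lying on the bench; loose bystander, to be left alone. Origin on the bench under its middle.

How it is judged:
On the way, in this order (a step that is already met when the one before it is completed fails the run):
1. the lamp lies on both saddles, the right way round, released (distance between lamp and stand_seat below 0.012 m and x of lamp_base in the frame of stand below -0.05 m and angle between the x axis of lamp and the x axis of stand, either way round below 0.08 rad and z of lamp in the frame of stand above 0.125 m and contact force between lamp and stand above 0.3 N and contact force between the fingers and lamp below 0.05 N and linear speed of lamp below 0.03 m/s), for 0.3 s.
2. the test button is pressed in (value of joint test_button above 0.004 m and distance between lamp and stand_seat below 0.012 m and x of lamp_base in the frame of stand below -0.05 m and angle between the x axis of lamp and the x axis of stand, either way round below 0.08 rad and z of lamp in the frame of stand above 0.125 m and contact force between lamp and stand above 0.3 N), for 0.02 s.
3. the lever drops (value of joint lever above 1.5 rad and distance between lamp and stand_seat below 0.012 m and x of lamp_base in the frame of stand below -0.05 m and angle between the x axis of lamp and the x axis of stand, either way round below 0.08 rad and z of lamp in the frame of stand above 0.125 m and contact force between lamp and stand above 0.3 N), for 0.1 s.
At the end, for the whole second after the job is handed in: The lamp rests released on both saddles, within 12 mm of the seat point and at most 5 mm below it, in line with the stand to 0.08 rad, base to the terminal block; the lever, dropped by the test button, is up again (under 0.12 rad); the button is out (all of step 1 and value of joint lever below 0.12 rad and value of joint test_button below 0.001 m); the robot touches nothing.
It fails at once if the lamp is dropped onto the bench or floor (height (world z) of lamp below 0.032 m).
It fails at once if the lamp is let fall (moving at over 0.45 m/s untouched by the fingers: a drop of 10 to 20 mm) (linear speed of lamp above 0.45 m/s and contact force between the fingers and lamp below 0.05 N).
It fails at once if the lamp is knocked or pressed hard against the stand (over 40 N) (contact force between lamp and stand above 40 N).
It fails at once if a bottle, the beaker or the screwdriver is shifted more than 40 mm (distance of any of bottle0, bottle1, bottle2, beaker, screwdriver from where it was at the start of the episode above 0.04 m).
It also fails if it takes over 67 s, if anything falls off the work surface, if the arm or the gripper's body presses on something with over 40 N, if the wrist force passes 120 N, or if a joint passes its speed limit or range.

## Working session

There is one attempt and no reset: what is moved stays moved. The work goes in short steps, Python scripts to look and compute and a tool call to move; the robot and the scene stay as the last step left them, time stands still between calls to the robot, and variables do not carry over. Pictures are saved under pics/ and viewed, at most 10 in all, crops included, and the job is handed in when it is done.

Besides the shell and the picture viewer there is one more tool, called after "Emit:" in YAML: its name, and indented under it one key for each argument. arm_command: Moves the arm, as the interface text tells. Its arguments: {"type":"object","properties":{"increments":{"type":"array","items":{"type":"object","properties":{"dx":{"type":"number"},"dy":{"type":"number"},"dz":{"type":"number"},"wx":{"type":"number"},"wy":{"type":"number"},"wz":{"type":"number"},"grip":{"type":"number"}}}}},"required":["increments"]}

```bash
mkdir -p pics
cat > h.py <<'E'
import numpy as np,cv2
from workcell import monitor,viewer,job
def snap(n,tag):
    c=viewer.get_calibration(n); p,d=viewer.camera(n)
    np.savez(f'pics/{tag}.npz',p=p,d=d,view=c['view'],f=200/np.tan(np.radians(c['fovy'])/2),cx=c['cx'],cy=c['cy'])
    cv2.imwrite(f'pics/{tag}.png',p[:,:,::-1]); print({k:v for k,v in c.items() if k!='view'}); return load(tag)
def load(tag): return dict(np.load(f'pics/{tag}.npz'))
def cloud(s):
    v,u=np.mgrid[0:400,0:640]; d=s['d'];f=s['f']
    P=np.stack([(u-s['cx'])/f*d,-(v-s['cy'])/f*d,-d,np.ones_like(d)],-1)
    W=P@np.linalg.inv(s['view']).T; W=W[...,:3]; W[d==0]=np.nan; return W
E
python3 - <<'E'
from h import *
for n in ['top','scene']:
    s=snap(n,n+'0'); print(np.linalg.inv(s['view']).round(3))
o=monitor.get_obs(); print(o)
a=cv2.imread('pics/top0.png')
cv2.imwrite('pics/top0b.png',cv2.resize(a,(800,500),interpolation=cv2.INTER_CUBIC))
E
```

```text
{'fovy': 46.22149821546028, 'cx': 315.3858385946212, 'cy': 195.74843615868883}
[[ 0.015  0.986 -0.166  0.372]
 [-1.     0.017  0.009  0.014]
 [ 0.012  0.166  0.986  1.268]
 [ 0.     0.     0.     1.   ]]
{'fovy': 44.41391340177474, 'cx': 311.69641385706166, 'cy': 201.4519974932751}
[[-0.551 -0.667  0.501  1.198]
 [ 0.834 -0.438  0.335  0.418]
 [-0.004  0.602  0.798  1.099]
 [ 0.     0.     0.     1.   ]]
{'clock': 0.1, 'joint_pos': array([ 1.10902350e+00,  2.41367456e-01,  3.89570092e-03,  1.33519063e+00,
       -1.10112835e-05,  1.57082073e+00]), 'joint_vel': array([-4.70877944e-04, -2.28702472e-03,  2.93269408e-03, -1.43788175e-04,
       -1.86305266e-03,  4.31495086e-05]), 'tau': array([-3.62307246e-04, -3.73138154e+01,  2.53010076e+01,  1.08461111e-02,
       -5.29921374e-05,  1.61102150e-06]), 'eef_pos': array([0.22252848, 0.44714327, 0.2305011 ]), 'tool_rot': array([ 2.28852279e-01,  9.73460715e-01, -9.09533019e-04, -2.08144302e-04]), 'ft_force': array([0.74006221, 0.08221854, 0.18666426]), 'ft_torque': array([-0.03883482, -0.08712581, -0.00070681]), 'grasp_force': 0.0, 'grip_width': 0.08542358876195207}
```

View pics/top0.png

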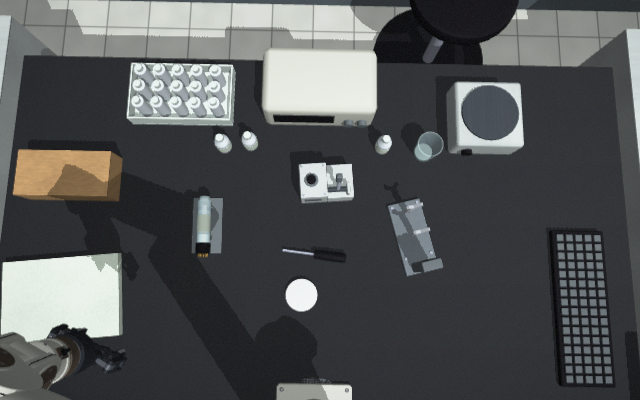

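View pics/scene0.png

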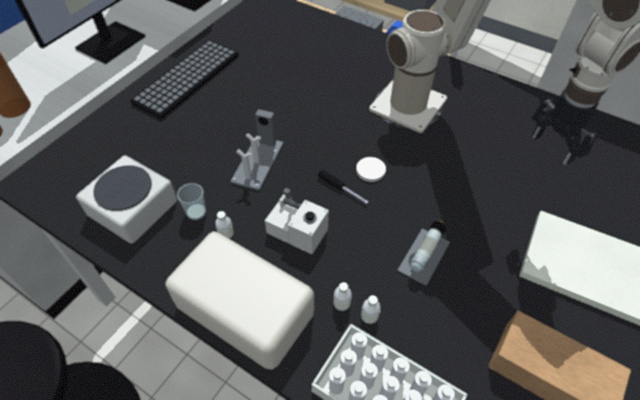

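The top view shows the lamp at about (203,225) with its base towards the robot, the stand at (415,235) with its terminal block at (430,265), and the box at (326,182) with the button left at (311,180) and the lever right at (340,180). The scene view agrees. Next I'll enlarge and measure.

Run:
```python
from h import *
s=load('top0');a=cv2.imread('pics/top0.png')
def crop(u,v,w,h,k): return cv2.resize(a[v:v+h,u:u+w],None,fx=k,fy=k,interpolation=cv2.INTER_CUBIC)
out=np.hstack([crop(175,185,60,85,5),crop(380,180,70,105,4)[:425] ])
b=crop(290,150,75,60,5)
H=max(out.shape[0],b.shape[0]); pad=lambda x:cv2.copyMakeBorder(x,0,H-x.shape[0],0,0,0)
cv2.imwrite('pics/c1.png',np.clip(1.6*np.hstack([pad(out),np.zeros((H,0,3),np.uint8)]).astype(float),0,255))
W=cloud(s)
def seg(u0,v0,u1,v1,z0,z1):
    P=W[v0:v1,u0:u1].reshape(-1,3); P=P[(P[:,2]>z0)&(P[:,2]<z1)]
    r=cv2.minAreaRect(P[:,:2].astype(np.float32)*1000); print(len(P),P.mean(0).round(4),np.median(P[:,2]).round(4),r)
    return P
print('bench',np.nanmedian(W[270:290,340:370,2]), np.nanmedian(W[190:195,250:280,2]))
print('lamp');seg(180,185,230,270,.035,.1)
print('lamp top');seg(180,185,230,270,.055,.1)
print('rest');seg(180,185,230,265,.003,.1)
print('stand block');seg(380,180,450,285,.11,.2)
print('block');seg(405,250,450,285,.11,.2)
print('saddles');seg(380,180,430,252,.09,.2)
print('stand all');seg(380,180,450,285,.006,.2)
print('plate');seg(380,180,450,285,.006,.02)
print('box tall');seg(290,150,365,210,.08,.097)
print('box low');seg(290,150,365,210,.05,.066)
print('button');seg(290,150,330,210,.0985,.2)
print('lever');seg(327,150,365,210,.094,.2)
```

```text
Traceback (most recent call last):
ValueError: all the input array dimensions except for the concatenation axis must match exactly, but along dimension 0, the array at index 0 has size 425 and the array at index 1 has size 420
```

Run:
```python
from h import *
s=load('top0');a=cv2.imread('pics/top0.png')
def crop(u,v,w,h,k):
    x=cv2.resize(a[v:v+h,u:u+w],None,fx=k,fy=k,interpolation=cv2.INTER_CUBIC)
    return cv2.copyMakeBorder(x,0,430-x.shape[0],0,0,0)
out=np.hstack([crop(180,185,46,85,5),crop(385,180,62,105,4),crop(295,155,64,53,5)])
print(out.shape)
cv2.imwrite('pics/c1.png',np.clip(1.6*out.astype(float),0,255))
W=cloud(s)
def seg(n,u0,v0,u1,v1,z0,z1):
    P=W[v0:v1,u0:u1].reshape(-1,3); P=P[(P[:,2]>z0)&(P[:,2]<z1)]
    if len(P)<3: print(n,len(P));return
    r=cv2.minAreaRect(P[:,:2].astype(np.float32)*1000); print(n,len(P),P.mean(0).round(4),np.median(P[:,2]).round(4),np.round(r[0],1),np.round(r[1],1),round(r[2],1))
print('bench',np.nanmedian(W[270:290,340:370,2]), np.nanmedian(W[190:195,250:280,2]))
seg('lamp',180,185,230,270,.035,.1)
seg('lamp top',180,185,230,270,.057,.1)
seg('rest',180,185,230,265,.003,.1)
seg('block',405,250,450,285,.11,.2)
seg('saddles',380,180,430,252,.09,.2)
seg('stand all',380,180,450,285,.006,.2)
seg('plate',380,180,450,285,.006,.02)
seg('tall',290,150,365,210,.08,.097)
seg('low',290,150,365,210,.05,.066)
seg('button',290,150,330,210,.0985,.2)
seg('lever',327,150,365,210,.094,.2)
```

```text
(430, 798, 3)
bench 0.0003951497272006721 0.0005624647877036093
lamp 798 [0.4916 0.291  0.0577] 0.0589 [493.8 294.2] [157.1  38.4] 1.5
lamp top 515 [0.4909 0.293  0.0611] 0.0609 [493.8 294. ] [152.8  30.6] 2.6
rest 1891 [0.498  0.2903 0.0281] 0.0089 [502.1 300.9] [218.2 133.2] 3.2
block 242 [ 0.4018 -0.2779  0.1294] 0.1302 [ 402.4 -279.5] [26.7 50. ] 14.5
saddles 118 [ 0.5162 -0.2516  0.1152] 0.1166 [ 515.1 -250.7] [72.  40.7] 14.4
stand all 2570 [ 0.4765 -0.2575  0.0307] 0.0134 [ 492.8 -265.6] [281.4 188.2] 1.0
plate 2077 [ 0.4852 -0.2557  0.0125] 0.0126 [ 492.8 -265.6] [281.4 188.2] 1.0
tall 960 [0.6094 0.0018 0.09  ] 0.0902 [615.1 -18.7] [ 90.9 127.8] 4.5
low 685 [ 0.6186 -0.0574  0.0602] 0.0604 [615.4 -25.3] [ 91.4 139.7] 5.3
button 74 [0.6115 0.015  0.1038] 0.1038 [610.8  14. ] [24.7 21.8] 53.3
lever 84 [ 0.6048 -0.0539  0.1376] 0.1446 [604.7 -63.8] [37.9 24.6] 86.6[ WARN:0@0.588] global loadsave.cpp:1063 imwrite_ Unsupported depth image for selected encoder is fallbacked to CV_8U.
```

View pics/c1.png

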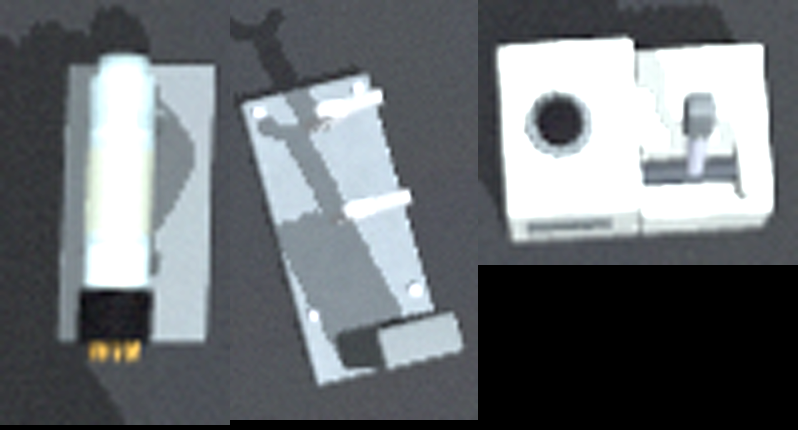

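Lamp, stand and box fit their given sizes (block 27x50 at 130 mm high, box 91x140, button 104 mm). I'll refine the axes next and compute the move to above the lamp.

```bash
cat >> h.py <<'E'
from scipy.spatial.transform import Rotation as Ro
def go(x,y,z,yaw):
    "increments to TCP x,y,z pointing down, tool y axis at angle yaw (deg)"
    o=monitor.get_obs(); R=Ro.from_quat(o['tool_rot']); c,s=np.cos(np.radians(yaw)),np.sin(np.radians(yaw))
    T=Ro.from_matrix(np.array([[s,c,0],[-c,s,0],[0,0,-1]]).T) if 0 else Ro.from_matrix(np.column_stack([[-s,c,0],[c,s,0],[0,0,-1]]))
    d=R.inv().apply(np.array([x,y,z])-o['eef_pos'])*100; w=(R.inv()*T).as_rotvec()
    print('t',o['clock'].__round__(2),'at',o['eef_pos'].round(4),'q',o['joint_pos'].round(2),'F',o['ft_force'].round(2),'w',o['grip_width'].__round__(4),'gf',o['grasp_force'],'\n d',d.round(2),'w',w.round(3))
E
python3 - <<'E'
from h import *
s=load('top0');W=cloud(s)
def fitline(P):
    vx,vy,x0,y0=cv2.fitLine(P.astype(np.float32),cv2.DIST_HUBER,0,.001,.001).ravel(); return np.degrees(np.arctan2(vy,vx)),x0,y0
# lamp: mid y of rows from points above axis
m=[]
for v in range(190,262):
    P=W[v,180:230]; P=P[(P[:,2]>.05)&(P[:,2]<.09)]
    if len(P)>5: i=P[P[:,2]>P[:,2].max()-.006]; m.append([P[:,0].mean(),(P[:,1].min()+P[:,1].max())/2,i[:,1].mean(),P[:,2].max(),np.ptp(P[:,1])])
m=np.array(m); print(m[::6].round(4)); k=m[6:-12]
print('lamp mid',fitline(k[:,:2]),'ridge',fitline(k[:,[0,2]]))
# sleeve by colour
p=s['p'].astype(float); sat=p[190:255,203]; print('col',[(190+i,*map(int,c),*W[190+i,203].round(3)) for i,c in enumerate(sat)][::2])
def rect(n,u0,v0,u1,v1,z0,z1):
    P=W[v0:v1,u0:u1].reshape(-1,3); P=P[(P[:,2]>z0)&(P[:,2]<z1)]
    I=(P[:,:2]*1000).round().astype(int); off=I.min(0)-5; M=np.zeros(np.ptp(I,axis=0)+10,np.uint8); M[tuple((I-off).T)]=255
    M=cv2.morphologyEx(M,cv2.MORPH_CLOSE,np.ones((7,7)));M=cv2.morphologyEx(M,cv2.MORPH_OPEN,np.ones((9,9)))
    c=max(cv2.findContours(M,0,2)[0],key=cv2.contourArea)[:,0,::-1]+off; r=cv2.minAreaRect(c.astype(np.float32)); print(n,np.round(r[0],1),np.round(r[1],1),round(r[2],2))
rect('plate',380,180,450,285,.006,.02);rect('tall',290,150,365,210,.084,.097);rect('low',290,150,365,210,.054,.066);rect('restplate',180,185,230,265,.003,.012)
P=W[180:252,380:430].reshape(-1,3);P=P[(P[:,2]>.1)&(P[:,2]<.2)]
for sel in (P[:,0]>.515,P[:,0]<.515): print('saddle',sel.sum(),P[sel].mean(0).round(4),P[sel].min(0).round(4),P[sel].max(0).round(4),fitline(P[sel][:,:2]))
go(.5,.293,.12,92)
E
```

```text
[[0.5706 0.2951 0.2947 0.0612 0.0211]
 [0.5546 0.2941 0.294  0.0619 0.0314]
 [0.5387 0.2929 0.2943 0.0636 0.0309]
 [0.5229 0.2931 0.2923 0.0641 0.0271]
 [0.5072 0.2938 0.2933 0.0643 0.0305]
 [0.4916 0.2918 0.2917 0.0648 0.0254]
 [0.4762 0.2947 0.2936 0.0628 0.0267]
 [0.4606 0.2921 0.2924 0.0656 0.0267]
 [0.4453 0.2911 0.2944 0.0672 0.0319]
 [0.43   0.292  0.2922 0.066  0.0305]]
lamp mid (np.float32(1.1955721), np.float32(0.5125321), np.float32(0.29357523)) ridge (np.float32(1.3248508), np.float32(0.5047625), np.float32(0.29317668))
col [(190, 36, 38, 40, np.float64(0.596), np.float64(0.311), np.float64(0.001)), (192, 33, 33, 37, np.float64(0.59), np.float64(0.31), np.float64(0.003)), (194, 37, 38, 39, np.float64(0.585), np.float64(0.309), np.float64(0.004)), (196, 121, 139, 141, np.float64(0.57), np.float64(0.296), np.float64(0.058)), (198, 160, 181, 183, np.float64(0.565), np.float64(0.296), np.float64(0.056)), (200, 170, 192, 196, np.float64(0.559), np.float64(0.295), np.float64(0.063)), (202, 166, 186, 187, np.float64(0.554), np.float64(0.295), np.float64(0.061)), (204, 169, 189, 
[... 1944 characters left out ...]
 80, 44, np.float64(0.421), np.float64(0.293), np.float64(0.036))]
plate [ 479.1 -259.8] [194.   90.6] 14.89
tall [612.9  10.1] [90.7 69.8] 4.01
low [633.7 -59.2] [59.1 68.5] 4.4
restplate [501.1 265.4] [146.7  38.4] 1.32
saddle 59 [ 0.5461 -0.2438  0.1156] [ 0.5384 -0.2622  0.1031] [ 0.5545 -0.2225  0.125 ] (np.float32(-75.18637), np.float32(0.5461301), np.float32(-0.2438317))
saddle 57 [ 0.4842 -0.2597  0.1156] [ 0.4769 -0.278   0.1013] [ 0.4924 -0.2381  0.125 ] (np.float32(-75.25016), np.float32(0.48424464), np.float32(-0.25974545))
t 0.1 at [0.2225 0.4471 0.2305] q [ 1.11  0.24  0.    1.34 -0.    1.57] F [0.74 0.08 0.19] w 0.0854 gf 0.0 
 d [-31.71  -1.42  11.05] w [-0.002 -0.    -0.497]
```

Emit:
arm_command:
  increments:
    - {"dx":-31.7,"dy":-1.4,"dz":9,"wz":-0.509,"grip":8.5}
    - {"dx":-31.7,"dy":-1.4,"dz":9,"wz":-0.509,"grip":8.5}
    - {"dx":-31.7,"dy":-1.4,"dz":9,"wz":-0.509,"grip":8.5}
    - {"dx":-31.7,"dy":-1.4,"dz":9,"wz":-0.509,"grip":8.5}
    - {"dx":-31.7,"dy":-1.4,"dz":9,"wz":-0.509,"grip":8.5}
    - {"dx":-31.7,"dy":-1.4,"dz":9,"wz":-0.509,"grip":8.5}
    - {"dx":-31.7,"dy":-1.4,"dz":9,"wz":-0.509,"grip":8.5}
    - {"dx":-31.7,"dy":-1.4,"dz":9,"wz":-0.509,"grip":8.5}
    - {"dx":-31.7,"dy":-1.4,"dz":9,"wz":-0.509,"grip":8.5}
    - {"dx":-31.7,"dy":-1.4,"dz":9,"wz":-0.509,"grip":8.5}

```text
validation failed for argument at $.in...
```

Run:
```python
from h import *
go(.4995,.293,.027,91.3)
s=snap('wrist','w1'); W=cloud(s)
print(np.linalg.inv(s['view']).round(3)); 
P=W.reshape(-1,3);p=s['p'].reshape(-1,3).astype(int)
k=(P[:,2]>.055)&(P[:,2]<.075); print(k.sum(),P[k].min(0),P[k].max(0))
```

```text
t 0.1 at [0.2225 0.4471 0.2305] q [ 1.11  0.24  0.    1.34 -0.    1.57] F [0.74 0.08 0.19] w 0.0854 gf 0.0 
 d [-31.66  -1.42  20.35] w [-0.002 -0.    -0.484]
{'fovy': 68.18790118483642, 'cx': 317.3906442550355, 'cy': 202.30134920090967}
[[ 0.445 -0.854 -0.269  0.154]
 [ 0.895  0.424  0.137  0.482]
 [-0.003 -0.302  0.953  0.372]
 [ 0.     0.     0.     1.   ]]
1203 [0.55776998 0.53983514 0.05501332] [0.61895487 0.73593408 0.07496436]
```

View pics/w1.png

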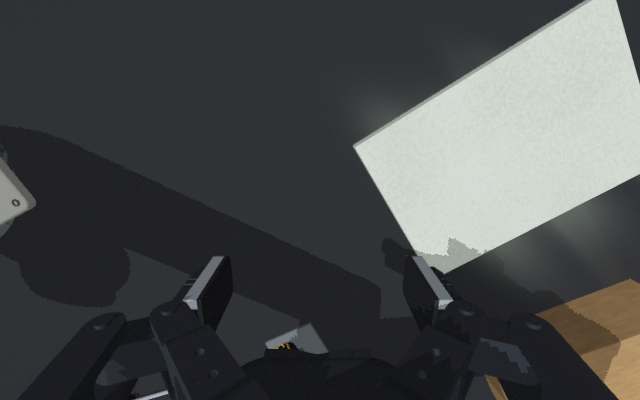

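The wrist picture still shows the start position: the gripper open and only bench beneath. The move was refused, so I'll retry with all keys given.

Emit:
arm_command:
  increments:
    - {"dx":-31.7,"dy":-1.4,"dz":9,"wx":0,"wy":0,"wz":-0.484,"grip":8.5}
    - {"dx":-31.7,"dy":-1.4,"dz":9,"wx":0,"wy":0,"wz":-0.484,"grip":8.5}
    - {"dx":-31.7,"dy":-1.4,"dz":9,"wx":0,"wy":0,"wz":-0.484,"grip":8.5}
    - {"dx":-31.7,"dy":-1.4,"dz":9,"wx":0,"wy":0,"wz":-0.484,"grip":8.5}
    - {"dx":-31.7,"dy":-1.4,"dz":9,"wx":0,"wy":0,"wz":-0.484,"grip":8.5}
    - {"dx":-31.7,"dy":-1.4,"dz":9,"wx":0,"wy":0,"wz":-0.484,"grip":8.5}
    - {"dx":-31.7,"dy":-1.4,"dz":9,"wx":0,"wy":0,"wz":-0.484,"grip":8.5}
    - {"dx":-31.7,"dy":-1.4,"dz":9,"wx":0,"wy":0,"wz":-0.484,"grip":8.5}

```text
clock: 0.95
eef_pos: [0.5034, 0.29, 0.1384]
tool_rot: [-0.008, 1.0, -0.001, -0.001]
ft_force: [-0.6, -0.3, -0.8]
grip_width: 0.0851
grasp_force: 0.0
```

Run:
```python
from h import *
s=snap('wrist','w2'); go(.4995,.293,.027,91.3)
```

```text
{'fovy': 68.18790118483642, 'cx': 317.3906442550355, 'cy': 202.30134920090967}
t 1.0 at [0.5015 0.2915 0.1393] q [ 0.53  0.45  0.07  1.19 -0.    0.51] F [-0.85  0.41 -0.2 ] w 0.0849 gf 0.0 
 d [ 0.16  0.17 11.23] w [-0.002 -0.003 -0.005]
```

View pics/w2.png

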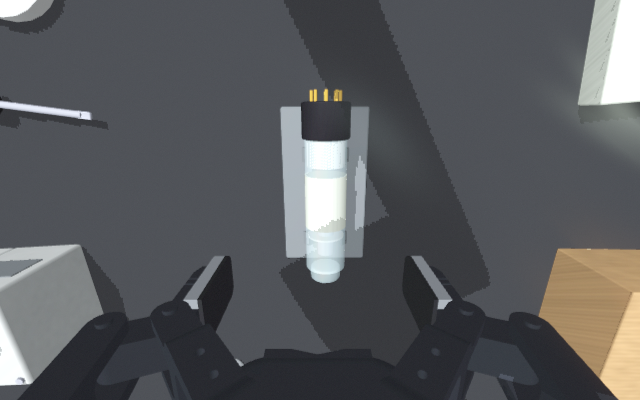

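The wrist view shows the lamp at columns 302–350, with the sleeve at rows 174–232 and the base at rows 102–138, between the fingers. I'll check its position with depth.

Run:
```python
from h import *
s=load('w2');W=cloud(s)
for v in (120,150,180,200,220,245): 
    P=W[v,295:360];P=P[(P[:,2]>.05)&(P[:,2]<.09)]; print(v,len(P),P.mean(0).round(4),P[:,1].min().round(4),P[:,1].max().round(4),P[:,2].max().round(4))
print(W[173,326].round(4),W[233,326].round(4), W[250,290].round(4))
```

```text
120 47 [0.4341 0.2949 0.0591] 0.278 0.3123 0.0637
150 41 [0.4558 0.2955 0.0575] 0.2803 0.3111 0.0612
180 40 [0.4786 0.2956 0.0578] 0.2804 0.3113 0.0615
200 40 [0.4947 0.296  0.0579] 0.2804 0.312 0.0616
220 38 [0.5114 0.2964 0.0579] 0.2814 0.3119 0.0612
245 37 [0.5336 0.2965 0.0576] 0.2815 0.3119 0.0618
[0.4726 0.2958 0.0605] [0.5218 0.297  0.06  ] [0.5661 0.2622 0.0031]
```

Emit:
arm_command:
  increments:
    - {"dx":0,"dy":0.2,"dz":5,"wx":0,"wy":0,"wz":0,"grip":8.5}
    - {"dx":0,"dy":0.2,"dz":8.5,"wx":0,"wy":0,"wz":0,"grip":8.5}
    - {"dx":0,"dy":0.2,"dz":10,"wx":0,"wy":0,"wz":0,"grip":8.5}
    - {"dx":0,"dy":0.2,"dz":11.3,"wx":0,"wy":0,"wz":0,"grip":8.5}
    - {"dx":0,"dy":0.2,"dz":11.3,"wx":0,"wy":0,"wz":0,"grip":8.5}
    - {"dx":0,"dy":0.2,"dz":11.3,"wx":0,"wy":0,"wz":0,"grip":8.5}

```text
clock: 1.6
eef_pos: [0.5004, 0.2967, 0.0292]
tool_rot: [-0.012, 1.0, 0.0, 0.0]
ft_force: [-0.4, -1.0, 0.8]
grip_width: 0.0849
grasp_force: 0.0
```

Run:
```python
from h import *
go(.499,.295,.027,91.2)
```

```text
t 1.6 at [0.5004 0.2967 0.0292] q [ 0.54  0.56 -0.08  0.94  0.    0.51] F [-0.43 -0.99  0.84] w 0.0849 gf 0.0 
 d [ 0.14 -0.17  0.22] w [0.001 0.001 0.002]
```

Good; close, letting the fingers settle.

Emit:
arm_command:
  increments:
    - {"dx":0.1,"dy":-0.1,"dz":0.1,"wx":0,"wy":0,"wz":0,"grip":5}
    - {"dx":0.1,"dy":-0.1,"dz":0.1,"wx":0,"wy":0,"wz":0,"grip":4}
    - {"dx":0.1,"dy":-0.1,"dz":0.1,"wx":0,"wy":0,"wz":0,"grip":3}
    - {"dx":0.1,"dy":-0.1,"dz":0.1,"wx":0,"wy":0,"wz":0,"grip":3}
    - {"dx":0.1,"dy":-0.1,"dz":0.1,"wx":0,"wy":0,"wz":0,"grip":3}
    - {"dx":0.1,"dy":-0.1,"dz":0.1,"wx":0,"wy":0,"wz":0,"grip":3}
    - {"dx":0.1,"dy":-0.1,"dz":0.1,"wx":0,"wy":0,"wz":0,"grip":3}
    - {"dx":0.1,"dy":-0.1,"dz":0.1,"wx":0,"wy":0,"wz":0,"grip":3}

```text
clock: 2.4
eef_pos: [0.4998, 0.2961, 0.0285]
tool_rot: [-0.011, 1.0, 0.001, 0.001]
ft_force: [-0.7, 4.0, 6.2]
grip_width: 0.0327
grasp_force: 59.2
```

Run:
```python
from h import *
go(.499,.295,.24,91.2)
```

```text
t 2.4 at [0.4998 0.2961 0.0285] q [ 0.53  0.56 -0.08  0.93  0.    0.51] F [-0.72  3.95  6.19] w 0.0327 gf 59.18380916118622 
 d [  0.06  -0.05 -21.15] w [0.003 0.001 0.002]
```

Emit:
arm_command:
  increments:
    - {"dx":0,"dy":0,"dz":-1,"wx":0,"wy":0,"wz":0,"grip":3}
    - {"dx":0,"dy":0,"dz":-3,"wx":0,"wy":0,"wz":0,"grip":3}
    - {"dx":0,"dy":0,"dz":-6,"wx":0,"wy":0,"wz":0,"grip":3}
    - {"dx":0,"dy":0,"dz":-9,"wx":0,"wy":0,"wz":0,"grip":3}
    - {"dx":0,"dy":0,"dz":-12,"wx":0,"wy":0,"wz":0,"grip":3}
    - {"dx":0,"dy":0,"dz":-15,"wx":0,"wy":0,"wz":0,"grip":3}
    - {"dx":0,"dy":0,"dz":-18,"wx":0,"wy":0,"wz":0,"grip":3}
    - {"dx":0,"dy":0,"dz":-20,"wx":0,"wy":0,"wz":0,"grip":3}
    - {"dx":0,"dy":0,"dz":-21,"wx":0,"wy":0,"wz":0,"grip":3}
    - {"dx":0,"dy":0,"dz":-21,"wx":0,"wy":0,"wz":0,"grip":3}

```text
clock: 3.4
eef_pos: [0.4999, 0.2946, 0.2385]
tool_rot: [-0.011, 1.0, 0.0, 0.001]
ft_force: [-0.3, -0.2, -0.7]
grip_width: 0.0324
grasp_force: 59.6
```

Run:
```python
from h import *
go(.5155,-.2507,.24,104.5)
```

```text
t 3.4 at [0.4999 0.2946 0.2385] q [ 0.53  0.4   0.25  1.42 -0.    0.51] F [-0.27 -0.16 -0.72] w 0.0324 gf 59.61162507534027 
 d [ -0.37 -54.55  -0.16] w [ 0.     0.002 -0.231]
```

Emit:
arm_command:
  increments:
    - {"dx":0,"dy":-2,"dz":0,"wx":0,"wy":0,"wz":-0.02,"grip":3}
    - {"dx":0,"dy":-6,"dz":0,"wx":0,"wy":0,"wz":-0.04,"grip":3}
    - {"dx":0,"dy":-10,"dz":0,"wx":0,"wy":0,"wz":-0.06,"grip":3}
    - {"dx":-0.1,"dy":-14,"dz":0,"wx":0,"wy":0,"wz":-0.08,"grip":3}
    - {"dx":-0.1,"dy":-18,"dz":0,"wx":0,"wy":0,"wz":-0.1,"grip":3}
    - {"dx":-0.2,"dy":-22,"dz":0,"wx":0,"wy":0,"wz":-0.12,"grip":3}
    - {"dx":-0.2,"dy":-26,"dz":0,"wx":0,"wy":0,"wz":-0.14,"grip":3}
    - {"dx":-0.2,"dy":-30,"dz":0,"wx":0,"wy":0,"wz":-0.16,"grip":3}
    - {"dx":-0.3,"dy":-34,"dz":0,"wx":0,"wy":0,"wz":-0.18,"grip":3}
    - {"dx":-0.3,"dy":-36,"dz":0,"wx":0,"wy":0,"wz":-0.2,"grip":3}

```text
clock: 4.4
eef_pos: [0.5089, -0.0681, 0.2352]
tool_rot: [-0.11, 0.994, -0.0, -0.002]
ft_force: [-0.6, 0.5, -1.0]
grip_width: 0.0321
grasp_force: 59.9
```

Run:
```python
from h import *
go(.5155,-.2507,.24,104.5)
```

```text
t 4.4 at [ 0.5089 -0.0681  0.2352] q [-0.13  0.27  0.05  1.36 -0.   -0.35] F [-0.64  0.5  -1.  ] w 0.0321 gf 59.85512137413025 
 d [  3.34 -17.96  -0.46] w [ 0.    -0.004 -0.033]
```

Emit:
arm_command:
  increments:
    - {"dx":0.7,"dy":-4,"dz":0,"wx":0,"wy":0,"wz":-0.01,"grip":3}
    - {"dx":1.4,"dy":-8,"dz":0,"wx":0,"wy":0,"wz":-0.02,"grip":3}
    - {"dx":2.2,"dy":-12,"dz":0,"wx":0,"wy":0,"wz":-0.03,"grip":3}
    - {"dx":2.9,"dy":-15,"dz":0,"wx":0,"wy":0,"wz":-0.03,"grip":3}
    - {"dx":3.3,"dy":-17,"dz":0,"wx":0,"wy":0,"wz":-0.03,"grip":3}
    - {"dx":3.3,"dy":-18,"dz":0,"wx":0,"wy":0,"wz":-0.03,"grip":3}
    - {"dx":3.3,"dy":-18,"dz":0,"wx":0,"wy":0,"wz":-0.03,"grip":3}
    - {"dx":3.3,"dy":-18,"dz":0,"wx":0,"wy":0,"wz":-0.03,"grip":3}
    - {"dx":3.3,"dy":-18,"dz":0,"wx":0,"wy":0,"wz":-0.03,"grip":3}

```text
clock: 5.3
eef_pos: [0.5177, -0.2465, 0.237]
tool_rot: [-0.127, 0.992, 0.0, -0.0]
ft_force: [1.3, 0.1, -1.3]
grip_width: 0.0323
grasp_force: 59.9
```

Run:
```python
from h import *
go(.5155,-.2507,.12,104.5)
s=snap('wrist','w3'); t=snap('scene','s3')
a=cv2.imread('pics/s3.png')[90:200,215:315]
cv2.imwrite('pics/c3.png',np.vstack([cv2.resize(cv2.imread('pics/w3.png'),(480,300)),cv2.resize(a,(327,300),interpolation=cv2.INTER_CUBIC)[:, :] if 0 else cv2.copyMakeBorder(cv2.resize(a,(273,300),interpolation=cv2.INTER_CUBIC),0,0,0,207,0)]))
# lamp in wrist view and saddles
for n,q in (('w',s),):
    W=cloud(q); 
    for v in range(90,300,30):
        r=[(u,*W[v,u].round(3)) for u in range(260,381,20)]; print(v,r)
```

```text
t 5.3 at [ 0.5177 -0.2465  0.237 ] q [-0.44  0.39  0.22  1.41  0.   -0.7 ] F [ 1.33  0.11 -1.3 ] w 0.0323 gf 59.93740975856781 
 d [ 0.32 -0.36 11.7 ] w [ 0.001 -0.001  0.001]
{'fovy': 68.18790118483642, 'cx': 317.3906442550355, 'cy': 202.30134920090967}
{'fovy': 44.41391340177474, 'cx': 311.69641385706166, 'cy': 201.4519974932751}
90 [(260, np.float64(0.44), np.float64(-0.338), np.float64(0.0)), (280, np.float64(0.434), np.float64(-0.313), np.float64(0.01)), (300, np.float64(0.439), np.float64(-0.274), np.float64(0.26)), (320, np.float64(0.437), np.float64(-0.267), np.float64(0.264)), (340, np.float64(0.435), np.float64(-0.259), np.float64(0.261)), (360, np.float64(0.409), np.float64(-0.222), np.float64(-0.002)), (380, np.float64(0.403), np.float64(-0.199), np.float64(-0.001))]
120 [(260, np.float64(0.474), np.float64(-0.331), np.float64(-0.002)), (280, np.float64(0.451), np.float64(-0.278), np.float64(0.265)), (300, np.float64(0.449), np.float64(-0.271), np.float64(0.27)), (320, np.float64(0.447), np.float64(-0.264), np.float64(0.27)), (340, np.float64(0.445), np.float64(-0.257), n
[... 1742 characters left out ...]
92), np.float64(-0.252), np.float64(0.269)), (340, np.float64(0.491), np.float64(-0.244), np.float64(0.266)), (360, np.float64(0.598), np.float64(-0.164), np.float64(-0.001)), (380, np.float64(0.591), np.float64(-0.137), np.float64(-0.001))]
270 [(260, np.float64(0.518), np.float64(-0.274), np.float64(0.258)), (280, np.float64(0.512), np.float64(-0.265), np.float64(0.266)), (300, np.float64(0.508), np.float64(-0.257), np.float64(0.267)), (320, np.float64(0.505), np.float64(-0.249), np.float64(0.269)), (340, np.float64(0.504), np.float64(-0.24), np.float64(0.267)), (360, np.float64(0.503), np.float64(-0.232), np.float64(0.266)), (380, np.float64(0.504), np.float64(-0.221), np.float64(0.259))]
```

View pics/c3.png

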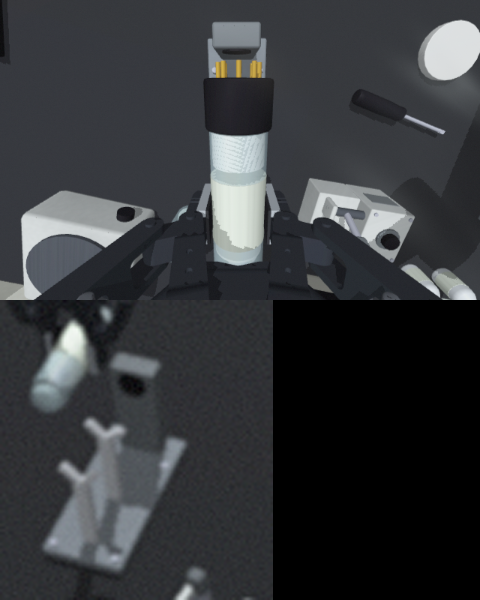

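The upper view shows the lamp held level and aligned with the terminal block behind it. In the scene crop both V saddles are empty, at about (75,470) and (103,430). I'll cross-check the stand's position from the wrist depth.

Run:
```python
from h import *
W=cloud(load('w3'))
P=W[20:75,250:380].reshape(-1,3);P=P[(P[:,2]>.12)&(P[:,2]<.14)]
r=cv2.minAreaRect((P[:,:2]*1000).astype(np.float32));print(len(P),P.mean(0),r)
c=np.array(r[0]);print(c+117.5*np.array([np.cos(.255),np.sin(.255)]))
go(.5165,-.2500,.13,104.5)
```

```text
2475 [ 0.40095921 -0.27868169  0.12816791] ((401.08050537109375, -278.64007568359375), (27.260677337646484, 50.05726623535156), 14.704044342041016)
[ 514.78094261 -249.00124017]
t 5.4 at [ 0.5179 -0.2467  0.2374] q [-0.44  0.39  0.22  1.41  0.   -0.7 ] F [-1.03 -0.96 -1.96] w 0.0322 gf 59.93772268295288 
 d [ 0.22 -0.29 10.74] w [ 0.    -0.     0.001]
```

Emit:
arm_command:
  increments:
    - {"dx":0.2,"dy":-0.3,"dz":2,"wx":0,"wy":0,"wz":0,"grip":3}
    - {"dx":0.2,"dy":-0.3,"dz":4,"wx":0,"wy":0,"wz":0,"grip":3}
    - {"dx":0.2,"dy":-0.3,"dz":6,"wx":0,"wy":0,"wz":0,"grip":3}
    - {"dx":0.2,"dy":-0.3,"dz":8,"wx":0,"wy":0,"wz":0,"grip":3}
    - {"dx":0.2,"dy":-0.3,"dz":9,"wx":0,"wy":0,"wz":0,"grip":3}
    - {"dx":0.2,"dy":-0.3,"dz":10,"wx":0,"wy":0,"wz":0,"grip":3}
    - {"dx":0.2,"dy":-0.3,"dz":10,"wx":0,"wy":0,"wz":0,"grip":3}
    - {"dx":0.2,"dy":-0.3,"dz":10,"wx":0,"wy":0,"wz":0,"grip":3}

```text
clock: 6.2
eef_pos: [0.517, -0.2513, 0.1379]
tool_rot: [-0.126, 0.992, -0.0, 0.0]
ft_force: [0.2, -0.3, -1.2]
grip_width: 0.0322
grasp_force: 59.9
```

Run:
```python
from h import *
go(.5165,-.2505,.1145,104.6)
s=snap('wrist','w4')
```

```text
t 6.2 at [ 0.517  -0.2513  0.1379] q [-0.45  0.44  0.04  1.17  0.   -0.7 ] F [ 0.23 -0.25 -1.16] w 0.0322 gf 59.93740797042847 
 d [0.03 0.09 2.34] w [-0.001  0.001 -0.002]
{'fovy': 68.18790118483642, 'cx': 317.3906442550355, 'cy': 202.30134920090967}
```

View pics/w4.png

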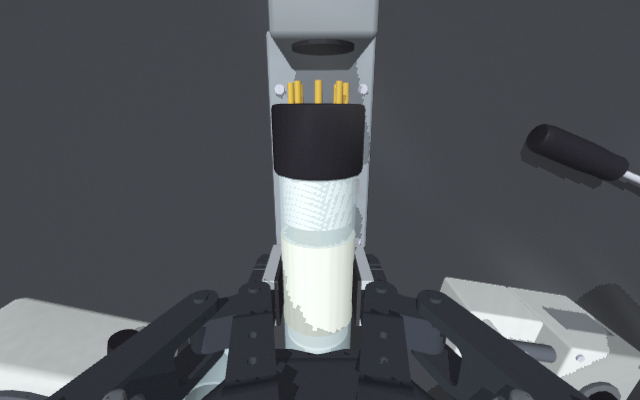

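The base (columns 273–364) sits in line with the terminal block (272–378). The stand's centre is about 2–4 mm to the right, so I'll correct 2 mm and descend slowly.

Emit:
arm_command:
  increments:
    - {"dx":0,"dy":0.2,"dz":0.4,"wx":0,"wy":0,"wz":0,"grip":3}
    - {"dx":0,"dy":0.2,"dz":0.8,"wx":0,"wy":0,"wz":0,"grip":3}
    - {"dx":0,"dy":0.2,"dz":1.1,"wx":0,"wy":0,"wz":0,"grip":3}
    - {"dx":0,"dy":0.2,"dz":1.4,"wx":0,"wy":0,"wz":0,"grip":3}
    - {"dx":0,"dy":0.2,"dz":1.6,"wx":0,"wy":0,"wz":0,"grip":3}
    - {"dx":0,"dy":0.2,"dz":1.8,"wx":0,"wy":0,"wz":0,"grip":3}
    - {"dx":0,"dy":0.2,"dz":1.9,"wx":0,"wy":0,"wz":0,"grip":3}
    - {"dx":0,"dy":0.2,"dz":1.9,"wx":0,"wy":0,"wz":0,"grip":3}

```text
clock: 7.05
eef_pos: [0.516, -0.2493, 0.1181]
tool_rot: [-0.126, 0.992, 0.0, -0.0]
ft_force: [-0.2, 0.6, -1.5]
grip_width: 0.0322
grasp_force: 59.9
```

Emit:
arm_command:
  increments:
    - {"dx":0,"dy":0,"dz":0.1,"wx":0,"wy":0,"wz":0,"grip":3}
    - {"dx":0,"dy":0,"dz":0.2,"wx":0,"wy":0,"wz":0,"grip":3}
    - {"dx":0,"dy":0,"dz":0.2,"wx":0,"wy":0,"wz":0,"grip":3}

```text
clock: 7.35
eef_pos: [0.516, -0.2493, 0.1162]
tool_rot: [-0.126, 0.992, 0.0, -0.0]
ft_force: [-0.2, -0.4, -1.9]
grip_width: 0.0321
grasp_force: 59.9
```

Emit:
arm_command:
  increments:
    - {"dx":0,"dy":0,"dz":0.1,"wx":0,"wy":0,"wz":0,"grip":3}
    - {"dx":0,"dy":0,"dz":0.1,"wx":0,"wy":0,"wz":0,"grip":3}

```text
clock: 7.55
eef_pos: [0.5161, -0.2493, 0.1152]
tool_rot: [-0.126, 0.992, 0.0, -0.0]
ft_force: [0.0, -0.6, -1.8]
grip_width: 0.0324
grasp_force: 59.9
```

Emit:
arm_command:
  increments:
    - {"dx":0,"dy":0,"dz":0.1,"wx":0,"wy":0,"wz":0,"grip":3}
    - {"dx":0,"dy":0,"dz":0.1,"wx":0,"wy":0,"wz":0,"grip":3}

```text
clock: 7.75
eef_pos: [0.5162, -0.2493, 0.1144]
tool_rot: [-0.126, 0.992, 0.0, 0.0]
ft_force: [0.8, 0.8, -0.6]
grip_width: 0.0326
grasp_force: 60.0
```

Emit:
arm_command:
  increments:
    - {"dx":0,"dy":0,"dz":0.07,"wx":0,"wy":0,"wz":0,"grip":3}
    - {"dx":0,"dy":0,"dz":0.07,"wx":0,"wy":0,"wz":0,"grip":3}

```text
clock: 7.95
eef_pos: [0.5162, -0.2493, 0.1142]
tool_rot: [-0.126, 0.992, -0.0, 0.0]
ft_force: [-1.6, 0.4, 3.3]
grip_width: 0.0326
grasp_force: 60.4
```

Contact of about 5 N. Releasing gently.

Emit:
arm_command:
  increments:
    - {"dx":0,"dy":0,"dz":0,"wx":0,"wy":0,"wz":0,"grip":3.3}
    - {"dx":0,"dy":0,"dz":0,"wx":0,"wy":0,"wz":0,"grip":3.6}
    - {"dx":0,"dy":0,"dz":0,"wx":0,"wy":0,"wz":0,"grip":4}
    - {"dx":0,"dy":0,"dz":0,"wx":0,"wy":0,"wz":0,"grip":4.5}
    - {"dx":0,"dy":0,"dz":0,"wx":0,"wy":0,"wz":0,"grip":5}
    - {"dx":0,"dy":0,"dz":0,"wx":0,"wy":0,"wz":0,"grip":6}
    - {"dx":0,"dy":0,"dz":0,"wx":0,"wy":0,"wz":0,"grip":7}
    - {"dx":0,"dy":0,"dz":0,"wx":0,"wy":0,"wz":0,"grip":7}

```text
clock: 8.75
eef_pos: [0.5161, -0.2493, 0.1136]
tool_rot: [-0.126, 0.992, 0.0, -0.0]
ft_force: [0.1, -0.5, -0.5]
grip_width: 0.0704
grasp_force: 0.0
```

Emit:
arm_command:
  increments:
    - {"dx":0,"dy":0,"dz":-1,"wx":0,"wy":0,"wz":0,"grip":7}
    - {"dx":0,"dy":0,"dz":-3,"wx":0,"wy":0,"wz":0,"grip":7}
    - {"dx":0,"dy":0,"dz":-6,"wx":0,"wy":0,"wz":0,"grip":7}
    - {"dx":0,"dy":0,"dz":-10,"wx":0,"wy":0,"wz":0,"grip":7}
    - {"dx":0,"dy":0,"dz":-13,"wx":0,"wy":0,"wz":0,"grip":7}
    - {"dx":0,"dy":0,"dz":-13,"wx":0,"wy":0,"wz":0,"grip":7}
    - {"dx":0,"dy":0,"dz":-13,"wx":0,"wy":0,"wz":0,"grip":7}

```text
clock: 9.45
eef_pos: [0.5166, -0.2496, 0.245]
tool_rot: [-0.126, 0.992, -0.001, 0.001]
ft_force: [0.1, 0.6, -1.3]
grip_width: 0.0705
grasp_force: 0.0
```

Run:
```python
from h import *
go(.612,.0145,.2,90)
s=snap('wrist','w5'); W=cloud(s)
P=W.reshape(-1,3);k=(P[:,2]>.135)&(P[:,2]<.16)&(abs(P[:,0]-.5)<.12)&(abs(P[:,1]+.25)<.06)
print(k.sum(),cv2.minAreaRect((P[k][:,:2]*1000).astype(np.float32)),P[k][:,2].max())
```

```text
t 9.45 at [ 0.5166 -0.2496  0.245 ] q [-0.45  0.38  0.24  1.42  0.   -0.7 ] F [ 0.06  0.64 -1.29] w 0.0705 gf 0.0 
 d [-15.82  23.2    4.49] w [-0.002  0.002  0.252]
{'fovy': 68.18790118483642, 'cx': 317.3906442550355, 'cy': 202.30134920090967}
6067 ((508.4429626464844, -250.6573028564453), (157.42523193359375, 34.95211410522461), 14.347416877746582) 0.1496392118925536
```

View pics/w5.png

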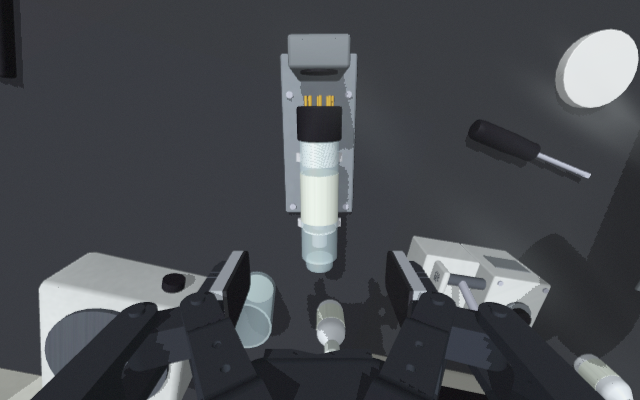

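The lamp rests on both saddles with its base towards the block: the measured origin is (515.2,-248.9) mm against a seat at about (515,-249.5). The button is next, with fingers shut.

Emit:
arm_command:
  increments:
    - {"dx":-15.8,"dy":23.2,"dz":4,"wx":0,"wy":0,"wz":0.18,"grip":0}
    - {"dx":-15.8,"dy":23.2,"dz":4,"wx":0,"wy":0,"wz":0.18,"grip":0}
    - {"dx":-15.8,"dy":23.2,"dz":4,"wx":0,"wy":0,"wz":0.18,"grip":0}
    - {"dx":-15.8,"dy":23.2,"dz":4,"wx":0,"wy":0,"wz":0.18,"grip":0}
    - {"dx":-15.8,"dy":23.2,"dz":4,"wx":0,"wy":0,"wz":0.18,"grip":0}
    - {"dx":-15.8,"dy":23.2,"dz":4,"wx":0,"wy":0,"wz":0.18,"grip":0}
    - {"dx":-15.8,"dy":23.2,"dz":4,"wx":0,"wy":0,"wz":0.18,"grip":0}
    - {"dx":-15.8,"dy":23.2,"dz":4,"wx":0,"wy":0,"wz":0.18,"grip":0}
    - {"dx":-15.8,"dy":23.2,"dz":4,"wx":0,"wy":0,"wz":0.18,"grip":0}
    - {"dx":-15.8,"dy":23.2,"dz":4,"wx":0,"wy":0,"wz":0.18,"grip":0}

```text
clock: 10.5
eef_pos: [0.6108, 0.0133, 0.2035]
tool_rot: [-0.035, 0.999, -0.0, -0.0]
ft_force: [0.0, -0.5, -0.1]
grip_width: -0.0002
grasp_force: 0.0
```

Run:
```python
from h import *
s=snap('wrist','w6'); go(.6115,.0143,.112,94.2)
o=monitor.get_obs()
W=cloud(s);P=W.reshape(-1,3)
k=(P[:,2]>.099)&(P[:,2]<.110)&(abs(P[:,0]-.611)<.03)&(abs(P[:,1]-.0145)<.025)
print(k.sum(),P[k].mean(0) if k.any() else 0, cv2.minAreaRect((P[k][:,:2]*1000).astype(np.float32)) if k.any() else 0)
```

```text
{'fovy': 68.18790118483642, 'cx': 317.3906442550355, 'cy': 202.30134920090967}
t 10.55 at [0.6109 0.0133 0.2037] q [ 0.02  0.48  0.27  1.37 -0.   -0.05] F [ 0.96 -0.61  0.71] w 0.0001 gf 0.0 
 d [-0.07  0.1   9.17] w [-0.    -0.    -0.003]
562 [0.60999179 0.01722375 0.10236772] ((610.4960327148438, 17.336849212646484), (22.843229293823242, 22.621809005737305), 3.8422670364379883)
```

Emit:
arm_command:
  increments:
    - {"dx":0,"dy":0.2,"dz":4,"wx":0,"wy":0,"wz":0,"grip":0}
    - {"dx":0,"dy":0.2,"dz":7.5,"wx":0,"wy":0,"wz":0,"grip":0}
    - {"dx":0,"dy":0.2,"dz":9,"wx":0,"wy":0,"wz":0,"grip":0}
    - {"dx":0,"dy":0.2,"dz":9.6,"wx":0,"wy":0,"wz":0,"grip":0}
    - {"dx":0,"dy":0.2,"dz":10,"wx":0,"wy":0,"wz":0,"grip":0}
    - {"dx":0,"dy":0.2,"dz":10.3,"wx":0,"wy":0,"wz":0,"grip":0}
    - {"dx":0,"dy":0.2,"dz":10.5,"wx":0,"wy":0,"wz":0,"grip":0}
    - {"dx":0,"dy":0.2,"dz":10.5,"wx":0,"wy":0,"wz":0,"grip":0}

```text
clock: 11.35
eef_pos: [0.6118, 0.0162, 0.0998]
tool_rot: [-0.036, 0.999, -0.0, 0.001]
ft_force: [-0.7, -2.3, 3.0]
grip_width: 0.0004
grasp_force: 1.7
```

Emit:
arm_command:
  increments:
    - {"dx":0,"dy":0,"dz":0.2,"wx":0,"wy":0,"wz":0,"grip":0}
    - {"dx":0,"dy":0,"dz":0.35,"wx":0,"wy":0,"wz":0,"grip":0}
    - {"dx":0,"dy":0,"dz":0.35,"wx":0,"wy":0,"wz":0,"grip":0}
    - {"dx":0,"dy":0,"dz":0.35,"wx":0,"wy":0,"wz":0,"grip":0}

```text
clock: 11.75
eef_pos: [0.612, 0.0164, 0.097]
tool_rot: [-0.036, 0.999, -0.0, 0.001]
ft_force: [-2.9, -2.3, 8.9]
grip_width: 0.0001
grasp_force: 4.8
```

Emit:
arm_command:
  increments:
    - {"dx":0,"dy":0,"dz":-2,"wx":0,"wy":0,"wz":0,"grip":0}
    - {"dx":0,"dy":0,"dz":-5,"wx":0,"wy":0,"wz":0,"grip":0}
    - {"dx":0,"dy":0,"dz":-9,"wx":0,"wy":0,"wz":0,"grip":0}
    - {"dx":2,"dy":-2,"dz":-12,"wx":0,"wy":0,"wz":0,"grip":0}
    - {"dx":4,"dy":-4,"dz":-13,"wx":0,"wy":0,"wz":0,"grip":3}
    - {"dx":4,"dy":-4,"dz":-13,"wx":0,"wy":0,"wz":0,"grip":4}
    - {"dx":4,"dy":-4,"dz":-13,"wx":0,"wy":0,"wz":0,"grip":4}

```text
clock: 12.45
eef_pos: [0.5744, -0.0259, 0.2252]
tool_rot: [-0.036, 0.999, 0.0, 0.001]
ft_force: [-0.9, -0.2, -0.2]
grip_width: 0.0398
grasp_force: 0.0
```

Run:
```python
from h import *
s=snap('wrist','w7'); t=snap('top','t7')
go(.54,-.06,.15,94.2)
a=cv2.imread('pics/t7.png')[145:215,285:370]
cv2.imwrite('pics/c7.png',np.vstack([cv2.resize(cv2.imread('pics/w7.png'),(480,300)),cv2.resize(a,(480,300),interpolation=cv2.INTER_CUBIC)]))
W=cloud(s);P=W.reshape(-1,3)
k=(P[:,2]>.068)&(P[:,2]<.1)&(P[:,0]<.563)&(P[:,0]>.5)&(abs(P[:,1]+.055)<.04)
print(k.sum(),P[k].mean(0), P[k].max(0),cv2.minAreaRect((P[k][:,:2]*1000).astype(np.float32)))
```

```text
{'fovy': 68.18790118483642, 'cx': 317.3906442550355, 'cy': 202.30134920090967}
{'fovy': 46.22149821546028, 'cx': 315.3858385946212, 'cy': 195.74843615868883}
t 12.55 at [ 0.5742 -0.0253  0.224 ] q [-0.04  0.39  0.2   1.38  0.   -0.12] F [-0.4   0.59 -0.36] w 0.04 gf 0.0 
 d [ 3.65 -3.22  7.4 ] w [ 0.001 -0.001 -0.   ]
792 [ 0.53251418 -0.05661959  0.08100683] [ 0.56276656 -0.04909366  0.08513009] ((536.4390869140625, -56.76099395751953), (53.241668701171875, 16.104991912841797), 4.520362377166748)
```

View pics/c7.png

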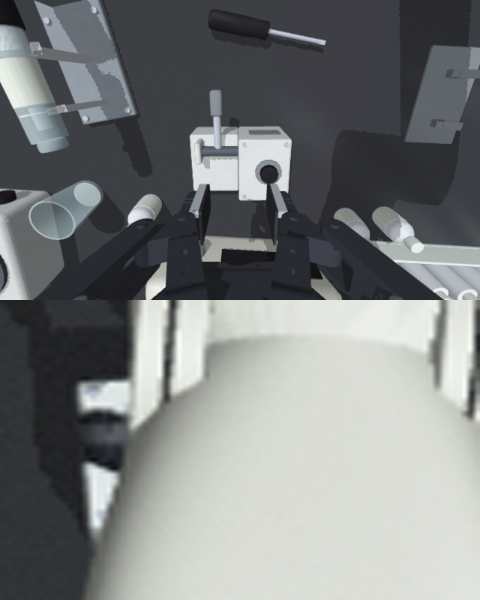

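The lever has dropped: its handle points out over the box front and was measured at about (.527,-.059), matching the pivot geometry. I'll pinch it now.

Run:
```python
from h import *
go(.5275,-.0590,.060,94.3)
f0=1.54
for f in np.linspace(1.54,-.18,11)[1:]: print(round(f,2),round(6.5*(np.sin(f)-np.sin(f0)),2),round(-6.5*(np.cos(f)-np.cos(f0)),2))
```

```text
t 12.55 at [ 0.5742 -0.0253  0.224 ] q [-0.04  0.39  0.2   1.38  0.   -0.12] F [-0.4   0.59 -0.36] w 0.04 gf 0.0 
 d [ 4.88 -3.03 16.41] w [ 0.001 -0.001 -0.002]
1.37 -0.13 -1.11
1.2 -0.45 -2.18
1.02 -0.94 -3.18
0.85 -1.61 -4.08
0.68 -2.41 -4.85
0.51 -3.34 -5.48
0.34 -4.35 -5.94
0.16 -5.44 -6.21
-0.01 -6.55 -6.3
-0.18 -7.66 -6.19
```

Emit:
arm_command:
  increments:
    - {"dx":4.9,"dy":-3,"dz":4,"wx":0,"wy":0,"wz":0,"grip":5}
    - {"dx":4.9,"dy":-3,"dz":8,"wx":0,"wy":0,"wz":0,"grip":5}
    - {"dx":4.9,"dy":-3,"dz":10,"wx":0,"wy":0,"wz":0,"grip":5}
    - {"dx":4.9,"dy":-3,"dz":10,"wx":0,"wy":0,"wz":0,"grip":5}
    - {"dx":4.9,"dy":-3,"dz":13,"wx":0,"wy":0,"wz":0,"grip":5}
    - {"dx":4.9,"dy":-3,"dz":15.4,"wx":0,"wy":0,"wz":0,"grip":5}
    - {"dx":4.9,"dy":-3,"dz":16.4,"wx":0,"wy":0,"wz":0,"grip":5}
    - {"dx":4.9,"dy":-3,"dz":16.4,"wx":0,"wy":0,"wz":0,"grip":5}
    - {"dx":4.9,"dy":-3,"dz":16.4,"wx":0,"wy":0,"wz":0,"grip":4}

```text
clock: 13.45
eef_pos: [0.5287, -0.0592, 0.0623]
tool_rot: [-0.036, 0.999, -0.0, 0.001]
ft_force: [0.3, 0.3, 0.7]
grip_width: 0.0403
grasp_force: 0.0
```

Emit:
arm_command:
  increments:
    - {"dx":0,"dy":0,"dz":0,"wx":0,"wy":0,"wz":0,"grip":3}
    - {"dx":0,"dy":0,"dz":0,"wx":0,"wy":0,"wz":0,"grip":2}
    - {"dx":0,"dy":0,"dz":0,"wx":0,"wy":0,"wz":0,"grip":1.4}
    - {"dx":0,"dy":0,"dz":0,"wx":0,"wy":0,"wz":0,"grip":1.4}
    - {"dx":0,"dy":0,"dz":0,"wx":0,"wy":0,"wz":0,"grip":1.4}
    - {"dx":0,"dy":0,"dz":0,"wx":0,"wy":0,"wz":0,"grip":1.4}

```text
clock: 14.05
eef_pos: [0.5283, -0.0576, 0.0626]
tool_rot: [-0.037, 0.999, 0.002, 0.001]
ft_force: [-0.4, 5.4, 3.7]
grip_width: 0.0151
grasp_force: 47.3
```

Emit:
arm_command:
  increments:
    - {"dx":-0.1,"dy":0.1,"dz":-1.1,"wx":0,"wy":0,"wz":0,"grip":1.4}
    - {"dx":-0.45,"dy":0.1,"dz":-2.2,"wx":0,"wy":0,"wz":0,"grip":1.4}
    - {"dx":-0.95,"dy":0.1,"dz":-3.2,"wx":0,"wy":0,"wz":0,"grip":1.4}
    - {"dx":-1.6,"dy":0.1,"dz":-4.1,"wx":0,"wy":0,"wz":0,"grip":1.4}
    - {"dx":-2.4,"dy":0.1,"dz":-4.85,"wx":0,"wy":0,"wz":0,"grip":1.4}
    - {"dx":-2.4,"dy":0.1,"dz":-4.85,"wx":0,"wy":0,"wz":0,"grip":1.4}

```text
clock: 14.65
eef_pos: [0.5505, -0.0558, 0.1095]
tool_rot: [-0.036, 0.999, 0.001, -0.001]
ft_force: [-2.3, 4.5, -1.6]
grip_width: 0.0153
grasp_force: 45.4
```

Emit:
arm_command:
  increments:
    - {"dx":-0.95,"dy":0.1,"dz":-0.6,"wx":0,"wy":0,"wz":0,"grip":1.4}
    - {"dx":-1.95,"dy":0.1,"dz":-1.1,"wx":0,"wy":0,"wz":0,"grip":1.4}
    - {"dx":-3.05,"dy":0.1,"dz":-1.35,"wx":0,"wy":0,"wz":0,"grip":1.4}
    - {"dx":-4.15,"dy":0.1,"dz":-1.45,"wx":0,"wy":0,"wz":0,"grip":1.4}
    - {"dx":-5.0,"dy":0.1,"dz":-1.4,"wx":0,"wy":0,"wz":0,"grip":1.4}
    - {"dx":-5.4,"dy":0.1,"dz":-1.3,"wx":0,"wy":0,"wz":0,"grip":1.4}
    - {"dx":-5.4,"dy":0.1,"dz":-1.3,"wx":0,"wy":0,"wz":0,"grip":1.4}

```text
clock: 15.35
eef_pos: [0.6034, -0.0517, 0.1227]
tool_rot: [-0.036, 0.999, 0.0, -0.002]
ft_force: [-4.7, 2.6, 0.0]
grip_width: 0.015
grasp_force: 41.2
```

Emit:
arm_command:
  increments:
    - {"dx":0,"dy":0,"dz":0,"wx":0,"wy":0,"wz":0,"grip":2}
    - {"dx":0,"dy":0,"dz":0,"wx":0,"wy":0,"wz":0,"grip":3}
    - {"dx":0,"dy":0,"dz":0,"wx":0,"wy":0,"wz":0,"grip":4}
    - {"dx":0,"dy":0,"dz":0,"wx":0,"wy":0,"wz":0,"grip":4}
    - {"dx":0,"dy":0,"dz":-1.5,"wx":0,"wy":0,"wz":0,"grip":4}
    - {"dx":0,"dy":0,"dz":-4,"wx":0,"wy":0,"wz":0,"grip":4}
    - {"dx":0,"dy":0,"dz":-8,"wx":0,"wy":0,"wz":0,"grip":4}
    - {"dx":0,"dy":0,"dz":-12,"wx":0,"wy":0,"wz":0,"grip":4}
    - {"dx":5,"dy":0,"dz":-13,"wx":0,"wy":0,"wz":0,"grip":4}
    - {"dx":10,"dy":0,"dz":-13,"wx":0,"wy":0,"wz":0,"grip":4}

```text
clock: 16.35
eef_pos: [0.5085, -0.0595, 0.255]
tool_rot: [-0.036, 0.999, -0.001, 0.003]
ft_force: [-1.4, -0.5, 0.1]
grip_width: 0.0402
grasp_force: 0.0
```

Emit:
arm_command:
  increments:
    - {"dx":5,"dy":0,"dz":0,"wx":0,"wy":0,"wz":0,"grip":4}
    - {"dx":10,"dy":0,"dz":0,"wx":0,"wy":0,"wz":0,"grip":4}
    - {"dx":10,"dy":0,"dz":0,"wx":0,"wy":0,"wz":0,"grip":4}
    - {"dx":10,"dy":0,"dz":0,"wx":0,"wy":0,"wz":0,"grip":4}
    - {"dx":10,"dy":0,"dz":0,"wx":0,"wy":0,"wz":0,"grip":4}

```text
clock: 16.85
eef_pos: [0.408, -0.0665, 0.2534]
tool_rot: [-0.036, 0.999, -0.0, 0.001]
ft_force: [0.4, 0.1, 0.0]
grip_width: 0.0398
grasp_force: 0.0
```

Run:
```python
from h import *
s=snap('scene','s8')
go(.5,0,.2,94)
a=cv2.imread('pics/s8.png')
cv2.imwrite('pics/c8.png',np.hstack([cv2.resize(a[170:270,250:350],(400,400),interpolation=cv2.INTER_CUBIC),cv2.resize(a[90:200,215:325],(400,400),interpolation=cv2.INTER_CUBIC)]))
for n in ('scene0','s8'):
    P=cloud(load(n))[170:270,250:350].reshape(-1,3); k=(P[:,2]>.12)&(P[:,2]<.17)&(abs(P[:,0]-.6)<.04)&(abs(P[:,1]+.055)<.03); print(n,k.sum(),P[k].mean(0),P[k].max(0))
```

```text
{'fovy': 44.41391340177474, 'cx': 311.69641385706166, 'cy': 201.4519974932751}
t 16.9 at [ 0.4082 -0.0664  0.2532] q [-0.16  0.06 -0.16  1.36 -0.   -0.23] F [-1.97  0.16  0.08] w 0.0404 gf 0.0 
 d [-9.63  5.96  5.34] w [-0.001  0.002  0.003]
scene0 64 [ 0.61003173 -0.04745303  0.14416819] [ 0.61842659 -0.04132248  0.15691372]<stdin>:7: RuntimeWarning: Mean of empty slice.
  ret = um.true_divide(
Traceback (most recent call last):
ValueError: zero-size array to reduction operation maximum which has no identity
```

View pics/c8.png

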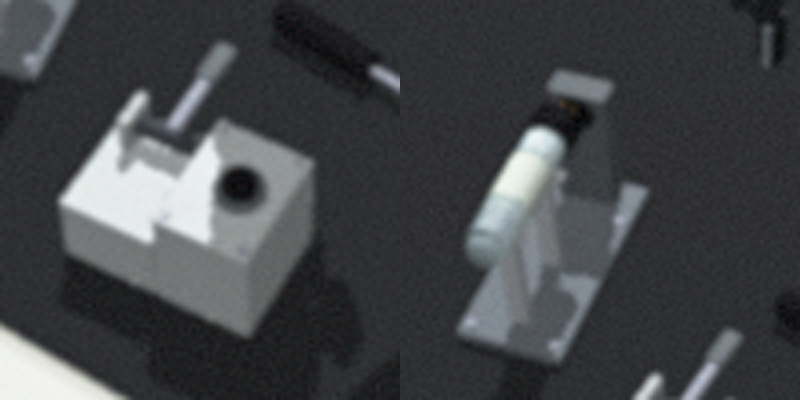

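The scene crop shows the lamp still on its saddles at about (530,190), but the lever is down again, with its handle at (220,62) pointing out front. It was not taken far enough back, so I'll pinch it again and go further, checking by depth before leaving. (I've used my 10 pictures.)

```bash
cat >> h.py <<'E'
def lever(s):
    "handle points in box frame relative to pivot: x forward(+back), z"
    P=cloud(s).reshape(-1,3); c=np.array([.5922,-.0552]); a=np.radians(4.2); Q=P[:,:2]-c
    bx=Q[:,0]*np.cos(a)+Q[:,1]*np.sin(a); by=-Q[:,0]*np.sin(a)+Q[:,1]*np.cos(a); bz=P[:,2]-.075
    r=np.hypot(bx,bz); k=(abs(by)<.014)&(r>.045)&(r<.095)&(bz>-.01)
    print('lever',k.sum(),'x,z',bx[k].mean().round(4),bz[k].mean().round(4),'y',by[k].mean().round(4),'ang',(np.arctan2(bx[k],bz[k]).mean()).round(3),'rmax',np.sort(r[k])[-5:].round(3))
E
python3 - <<'E'
from h import *
lever(load('scene0')); lever(load('top0')); lever(load('w7')); lever(load('s8'))
go(.5283,-.0572,.0605,94.2)
E
```

```text
lever 65 x,z 0.0189 0.068 y 0.0065 ang 0.284 rmax [0.082 0.083 0.083 0.084 0.084]
lever 69 x,z 0.0186 0.0664 y 0.0006 ang 0.315 rmax [0.084 0.085 0.085 0.086 0.087]
lever 635 x,z -0.0652 0.0066 y 0.0029 ang -1.469 rmax [0.082 0.082 0.082 0.082 0.083]
lever 76 x,z -0.0613 0.0063 y 0.0051 ang -1.426 rmax [0.079 0.08  0.08  0.081 0.081]
t 16.9 at [ 0.4082 -0.0664  0.2532] q [-0.16  0.06 -0.16  1.36 -0.   -0.23] F [-1.97  0.16  0.08] w 0.0404 gf 0.0 
 d [-12.01   0.06  19.3 ] w [-0.001  0.002 -0.001]
```

Emit:
arm_command:
  increments:
    - {"dx":-5,"dy":0,"dz":2,"wx":0,"wy":0,"wz":0,"grip":4}
    - {"dx":-9,"dy":0,"dz":6,"wx":0,"wy":0,"wz":0,"grip":4}
    - {"dx":-12,"dy":0,"dz":10,"wx":0,"wy":0,"wz":0,"grip":4}
    - {"dx":-12,"dy":0,"dz":12,"wx":0,"wy":0,"wz":0,"grip":4}
    - {"dx":-12,"dy":0,"dz":15,"wx":0,"wy":0,"wz":0,"grip":4}
    - {"dx":-12,"dy":0,"dz":18,"wx":0,"wy":0,"wz":0,"grip":4}
    - {"dx":-12,"dy":0,"dz":19.3,"wx":0,"wy":0,"wz":0,"grip":4}
    - {"dx":-12,"dy":0,"dz":19.3,"wx":0,"wy":0,"wz":0,"grip":4}
    - {"dx":-12,"dy":0,"dz":19.3,"wx":0,"wy":0,"wz":0,"grip":3}

```text
clock: 17.8
eef_pos: [0.5272, -0.0575, 0.0593]
tool_rot: [-0.036, 0.999, 0.0, -0.0]
ft_force: [-0.1, 1.0, -0.8]
grip_width: 0.0301
grasp_force: 0.0
```

Emit:
arm_command:
  increments:
    - {"dx":0,"dy":0,"dz":0,"wx":0,"wy":0,"wz":0,"grip":2}
    - {"dx":0,"dy":0,"dz":0,"wx":0,"wy":0,"wz":0,"grip":1.4}
    - {"dx":0,"dy":0,"dz":0,"wx":0,"wy":0,"wz":0,"grip":1.4}
    - {"dx":0,"dy":0,"dz":0,"wx":0,"wy":0,"wz":0,"grip":1.4}
    - {"dx":0,"dy":0,"dz":0,"wx":0,"wy":0,"wz":0,"grip":1.4}

```text
clock: 18.3
eef_pos: [0.5277, -0.0575, 0.0608]
tool_rot: [-0.036, 0.999, -0.0, 0.002]
ft_force: [2.8, 1.0, 3.8]
grip_width: 0.0147
grasp_force: 49.0
```

Emit:
arm_command:
  increments:
    - {"dx":-0.1,"dy":0.05,"dz":-1.1,"wx":0,"wy":0,"wz":0,"grip":1.4}
    - {"dx":-0.45,"dy":0.1,"dz":-2.2,"wx":0,"wy":0,"wz":0,"grip":1.4}
    - {"dx":-0.95,"dy":0.1,"dz":-3.2,"wx":0,"wy":0,"wz":0,"grip":1.4}
    - {"dx":-1.6,"dy":0.1,"dz":-4.1,"wx":0,"wy":0,"wz":0,"grip":1.4}
    - {"dx":-2.4,"dy":0.1,"dz":-4.85,"wx":0,"wy":0,"wz":0,"grip":1.4}
    - {"dx":-3.35,"dy":0.1,"dz":-5.5,"wx":0,"wy":0,"wz":0,"grip":1.4}
    - {"dx":-4.35,"dy":0.1,"dz":-5.9,"wx":0,"wy":0,"wz":0,"grip":1.4}
    - {"dx":-5.4,"dy":0.1,"dz":-6.2,"wx":0,"wy":0,"wz":0,"grip":1.4}
    - {"dx":-6.5,"dy":0.1,"dz":-6.3,"wx":0,"wy":0,"wz":0,"grip":1.4}
    - {"dx":-6.5,"dy":0.1,"dz":-6.3,"wx":0,"wy":0,"wz":0,"grip":1.4}

```text
clock: 19.3
eef_pos: [0.587, -0.0529, 0.1214]
tool_rot: [-0.036, 0.999, -0.001, -0.005]
ft_force: [-6.1, -2.9, 3.4]
grip_width: 0.015
grasp_force: 48.4
```

Run:
```python
from h import *
lever(snap('scene','s9')); lever(snap('wrist','w9')); go(.61,-.0535,.122,94.2)
```

```text
{'fovy': 44.41391340177474, 'cx': 311.69641385706166, 'cy': 201.4519974932751}
lever 108 x,z -0.0013 0.0718 y -0.0037 ang -0.019 rmax [0.094 0.094 0.094 0.095 0.095]
{'fovy': 68.18790118483642, 'cx': 317.3906442550355, 'cy': 202.30134920090967}
lever 3581 x,z -0.0139 0.0762 y 0.0007 ang -0.186 rmax [0.095 0.095 0.095 0.095 0.095]
t 19.4 at [ 0.587  -0.0529  0.1214] q [-0.09  0.49  0.07  1.17 -0.   -0.16] F [-5.8  -0.61  2.22] w 0.0152 gf 48.278807401657104 
 d [-2.29 -0.23 -0.08] w [-0.001 -0.009 -0.002]
```

Emit:
arm_command:
  increments:
    - {"dx":-0.6,"dy":0,"dz":0,"wx":0,"wy":0,"wz":0,"grip":1.4}
    - {"dx":-1.2,"dy":0,"dz":0.1,"wx":0,"wy":0,"wz":0,"grip":1.4}
    - {"dx":-1.8,"dy":0,"dz":0.2,"wx":0,"wy":0,"wz":0,"grip":1.4}
    - {"dx":-2.2,"dy":0,"dz":0.3,"wx":0,"wy":0,"wz":0,"grip":1.4}
    - {"dx":-2.2,"dy":0,"dz":0.3,"wx":0,"wy":0,"wz":0,"grip":1.4}
    - {"dx":-2.2,"dy":0,"dz":0.3,"wx":0,"wy":0,"wz":0,"grip":1.4}

```text
clock: 20.0
eef_pos: [0.6098, -0.0511, 0.1186]
tool_rot: [-0.036, 0.999, -0.001, -0.003]
ft_force: [-4.5, -1.5, 1.6]
grip_width: 0.015
grasp_force: 45.5
```

Run:
```python
from h import *
lever(snap('scene','s10')); go(.61,-.0535,.122,94.2); print(monitor.get_obs()['ft_torque'])
P=cloud(load('s10')).reshape(-1,3);k=(abs(P[:,1]+.054)<.009)&(P[:,2]>.1)&(P[:,2]<.165)&(abs(P[:,0]-.6)<.04);print(k.sum(),P[k][::6].round(3).tolist())
```

```text
{'fovy': 44.41391340177474, 'cx': 311.69641385706166, 'cy': 201.4519974932751}
lever 104 x,z 0.0219 0.0701 y -0.0041 ang 0.311 rmax [0.093 0.094 0.094 0.094 0.095]
t 20.05 at [ 0.6097 -0.0511  0.1185] q [-0.08  0.53  0.14  1.18 -0.   -0.15] F [-5.56 -2.57  1.21] w 0.0147 gf 45.47732949256897 
 d [-0.01 -0.24 -0.35] w [-0.001 -0.007 -0.002]
[-0.42170133  1.33414558 -0.01612595]
77 [[0.607, -0.061, 0.164], [0.618, -0.059, 0.165], [0.618, -0.059, 0.161], [0.618, -0.059, 0.157], [0.621, -0.06, 0.155], [0.602, -0.057, 0.138], [0.605, -0.058, 0.135], [0.611, -0.056, 0.139], [0.614, -0.057, 0.138], [0.619, -0.057, 0.139], [0.621, -0.059, 0.136], [0.622, -0.058, 0.134], [0.619, -0.057, 0.127]]
```

Emit:
arm_command:
  increments:
    - {"dx":0,"dy":0,"dz":0,"wx":0,"wy":0,"wz":0,"grip":1.6}
    - {"dx":0,"dy":0,"dz":0,"wx":0,"wy":0,"wz":0,"grip":1.9}
    - {"dx":0,"dy":0,"dz":0,"wx":0,"wy":0,"wz":0,"grip":2.5}
    - {"dx":0,"dy":0,"dz":0,"wx":0,"wy":0,"wz":0,"grip":3}
    - {"dx":0,"dy":0,"dz":0,"wx":0,"wy":0,"wz":0,"grip":3.6}
    - {"dx":0,"dy":0,"dz":0,"wx":0,"wy":0,"wz":0,"grip":4.2}
    - {"dx":0,"dy":0,"dz":0,"wx":0,"wy":0,"wz":0,"grip":4.2}

```text
clock: 20.75
eef_pos: [0.6129, -0.0502, 0.1197]
tool_rot: [-0.036, 0.999, 0.0, 0.0]
ft_force: [0.1, 1.4, 0.3]
grip_width: 0.0422
grasp_force: 0.0
```

Run:
```python
from h import *
for n in ('scene','wrist'):
    s=snap(n,'v11'+n); lever(s)
    P=cloud(s).reshape(-1,3)
    k=(abs(P[:,1]+.055)<.012)&(P[:,2]>.065)&(P[:,2]<.1)&(P[:,0]>.505)&(P[:,0]<.55);print('dropped pts',k.sum())
    k=(abs(P[:,1]+.055)<.010)&(P[:,2]>.12)&(P[:,2]<.165)&(P[:,0]>.595)&(P[:,0]<.63);print('up pts',k.sum(),P[k].mean(0))
go(.61,-.0535,.122,94.2)
```

```text
{'fovy': 44.41391340177474, 'cx': 311.69641385706166, 'cy': 201.4519974932751}
lever 55 x,z 0.0195 0.0693 y 0.006 ang 0.277 rmax [0.083 0.083 0.084 0.084 0.084]
dropped pts 0
up pts 33 [ 0.61225261 -0.05097433  0.14706558]
{'fovy': 68.18790118483642, 'cx': 317.3906442550355, 'cy': 202.30134920090967}
lever 2213 x,z 0.0122 0.0688 y 0.003 ang 0.17 rmax [0.081 0.081 0.081 0.082 0.082]
dropped pts 0
up pts 2018 [ 0.60402226 -0.05194553  0.14381259]
t 20.85 at [ 0.6129 -0.0502  0.1196] q [-0.08  0.53  0.14  1.18  0.   -0.15] F [ 0.76 -0.8  -0.42] w 0.042 gf 0.0 
 d [ 0.31 -0.3  -0.24] w [ 0.     0.    -0.001]
```

Lever is up on its stop and free. Leaving straight up.

Emit:
arm_command:
  increments:
    - {"dx":0,"dy":-0.3,"dz":0,"wx":0,"wy":0,"wz":0,"grip":4.2}
    - {"dx":0,"dy":-0.3,"dz":-1,"wx":0,"wy":0,"wz":0,"grip":4.2}
    - {"dx":0,"dy":-0.3,"dz":-2.5,"wx":0,"wy":0,"wz":0,"grip":4.2}
    - {"dx":0,"dy":-0.3,"dz":-4.5,"wx":0,"wy":0,"wz":0,"grip":4.2}
    - {"dx":0,"dy":-0.3,"dz":-6.5,"wx":0,"wy":0,"wz":0,"grip":4.2}
    - {"dx":0,"dy":-0.3,"dz":-9,"wx":0,"wy":0,"wz":0,"grip":4.2}
    - {"dx":0,"dy":-0.3,"dz":-12,"wx":0,"wy":0,"wz":0,"grip":4.2}
    - {"dx":0,"dy":-0.3,"dz":-14,"wx":0,"wy":0,"wz":0,"grip":4.2}
    - {"dx":0,"dy":-0.3,"dz":-14,"wx":0,"wy":0,"wz":0,"grip":4.2}

```text
clock: 21.75
eef_pos: [0.6149, -0.0536, 0.2644]
tool_rot: [-0.036, 0.999, -0.0, 0.004]
ft_force: [0.1, 0.6, 0.8]
grip_width: 0.0418
grasp_force: 0.0
```

Run:
```python
from h import *
s=snap('scene','s12'); lever(s); W=cloud(s); P=W.reshape(-1,3)
o=cloud(load('s8')).reshape(-1,3)
for n,Q in (('s8',o),('now',P)):
    k=(Q[:,2]>.135)&(Q[:,2]<.16)&(abs(Q[:,0]-.51)<.1)&(abs(Q[:,1]+.25)<.05); print(n,'lamp',k.sum(),Q[k].mean(0).round(4),Q[k].max(0).round(4))
    k=(abs(Q[:,0]-.611)<.009)&(abs(Q[:,1]-.015)<.009)&(Q[:,2]>.08)&(Q[:,2]<.12);print('button z',np.median(Q[k][:,2]))
go(.61,-.0535,.2,94.2)
```

```text
{'fovy': 44.41391340177474, 'cx': 311.69641385706166, 'cy': 201.4519974932751}
lever 65 x,z 0.0183 0.0692 y 0.0064 ang 0.26 rmax [0.083 0.083 0.083 0.084 0.084]
s8 lamp 498 [ 0.5141 -0.2445  0.1432] [ 0.5888 -0.2163  0.1519]
button z 0.10297772124119065
now lamp 349 [ 0.5343 -0.24    0.1432] [ 0.5859 -0.2167  0.1514]
button z 0.10361727801629883
t 21.8 at [ 0.6141 -0.0535  0.262 ] q [-0.09  0.47  0.41  1.51 -0.   -0.16] F [-0.44 -0.13 -0.8 ] w 0.042 gf 0.0 
 d [0.44 0.03 6.2 ] w [-0.001  0.005 -0.001]
```

Emit:
arm_command:
  increments:
    - {"dx":0,"dy":0,"dz":-1,"wx":0,"wy":0,"wz":0,"grip":4.2}
    - {"dx":0,"dy":0,"dz":-1,"wx":0,"wy":0,"wz":0,"grip":4.2}
    - {"dx":0,"dy":0,"dz":-1,"wx":0,"wy":0,"wz":0,"grip":4.2}
    - {"dx":0,"dy":0,"dz":-1,"wx":0,"wy":0,"wz":0,"grip":4.2}
    - {"dx":0,"dy":0,"dz":-1,"wx":0,"wy":0,"wz":0,"grip":4.2}

```text
clock: 22.3
eef_pos: [0.6128, -0.0533, 0.2689]
tool_rot: [-0.036, 0.999, 0.0, -0.001]
ft_force: [-0.5, 0.3, 0.2]
grip_width: 0.0418
grasp_force: 0.0
```

Run:
```python
from h import *
s=snap('scene','s13'); lever(s); print(job.job_done())
```

```text
{'fovy': 44.41391340177474, 'cx': 311.69641385706166, 'cy': 201.4519974932751}
lever 65 x,z 0.0183 0.0693 y 0.0065 ang 0.261 rmax [0.083 0.083 0.083 0.084 0.086]
the job is handed in; nothing more can be done
None
```

The job is handed in at about 22 s: the lamp is on the saddles with its base to the terminal block, the button was pressed fully in and is back out, and the lever stays up after a second lift (it fell again after the first); the hand-in gave no verdict.

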